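# Make the titration head ready and hold the electrode over its gland

## Robot

A 6-joint arm with a two-finger parallel gripper is mounted at the origin on the work surface. World frame = base frame: x ahead of the robot, y to its left, z up, the work surface at z = 0. Lengths are in mm, angles in rad, forces in N, time in s.
With the tool pointing down it reaches from about 300 to 850 mm from the base axis. Payload 4.2 kg.
Tool frame: the origin (TCP) lies on the centre line of the jaws, within the pads' length; the fingertips stand 8 mm ahead of it and the grasp point (between the pads) lies 11 mm behind it; z points along the fingers, y is the line along which they close (so a half turn about z gives the same grasp; the last joint's range is limited). The gripper opens to 91 mm and grips with 3 to 60 N. Pads are 32 mm wide; open, the fingers measure 118 mm over their backs; the gripper's body (76 mm by 178 mm) begins 60 mm behind the grasp point.
Start: joints at [1.217, 0.32, 1.565, -0, 1.257, -0.02], TCP at [188.393, 543.277, 221.976] pointing down, gripper open.
Joint ranges: [-3.11, 3.11], [-0.84, 2.01], [0.21, 2.61], [-1.34, 4.49], [0.05, 2.63], [-2.56, 2.56]. Speed limits (rad/s): [2.57, 2.57, 3.14, 3.14, 3.14, 3.14].

## Interface

Orientations are given as a unit quaternion [x, y, z, w].
In Python, from bench import read_state, get_image, get_calibration, sign_off, masks_of gives the robot as it stands.
- The arm moves only by the tool arm_command, never from a script. Its argument "targets" is one flat list of numbers, 7 for each row, row after row: the turn, a rotation vector about the tool's x, y, z in degrees, then the shift along the tool's x, y, z in m, then the gripper command: -1 is fully open, 1 is shut, values between are in proportion. A call has 1 to 8 rows; each row shifts and turns the commanded pose from where the row before left it, along the tool's axes as they then stand; what a row does not reach is not made up. A row lasts 1/12 s, in which the tool goes at most 41.7 mm and 7.16 degrees, less where a joint would pass 70% of its speed; a pose out of reach is approached as far as the arm can. A call with a gripper value outside its range is refused whole. The fingers move at their own pace and stop on an object; the grip force is fixed at half the most. Time passes only in rows, so rows that do not move let the fingers close. It gives the time, the measured TCP pose, the force, the opening and the grip force at its end, in the units of the state.
- read_state(): the state, without advancing time (a new reading comes with each control period).
- get_image(name): name is "scene" or "top"; returns the picture (400x640x3 uint8, blue, green, red); there is no depth.
- get_calibration(name): a dict with "vfov" (degrees; the focal length in pixels is half the picture's height over the tangent of half this angle, whatever the lens; pixels are square), "cx", "cy" (the principal point, pixels), "k1" (the pictures are not rectified: a ray, as slopes to the right and down, at radius r is drawn at 1 + k1 r^2 times it, then the intrinsics apply), "world_to_cam" (4x4, takes a point from world to camera coordinates). Camera axes: x right, y down, z forward; pixel columns grow to the right and rows downward; lengths in mm; the calibration is good to about 2 mm. A picture is of the moment at which its call begins. get_calibration takes no time and is no camera call.
- sign_off(): hands the job in; it is judged then, once.
Trained networks look in the newest picture that a camera, given by its name, has taken for a name from the list of things; names that differ only in an ending like _2 or _b are one class to them, and where a whole thing is asked for, a point or a joint stands for the part that bears it (a point fixed in the world has none). Each returns a list of dicts, best first, with "p" (0 to 1); they miss things now and then, are a little off and sometimes report something else, mostly with a low value. They report only what shows in the picture. A call takes as long as a camera call. They do not tell look-alikes from the thing itself.
- masks_of(name, camera): "pixels" (400x640 bool, what is visible of it) and "extent" ([centre column, centre row, width, height] in pixels, round what is visible of it).
The state is a dict: "time": time; "q": joint angles; "qvel": joint speeds; "tau": joint torques, N m; "ee_pos": TCP position; "eef_rot": TCP orientation; "force": force on the tool from outside, world axes, zero at the start; "ft_torque": the same for the moment, N m; "width": finger opening in mm; "finger_force": force on a finger pad.
Only numpy, scipy, OpenCV 4.12 (cv2) and the standard library are available. Lean on these libraries where they do the work, as an engineer would, in place of code of your own. Each camera call takes 0.05 s, during which the arm holds its last target. There are 200 camera calls.

## Task

Make the titration stand ready for its electrode: take the two stoppers from the grey rack one at a time and drop each into one of the two plain bores of the white titration head, so that it sits fully home on its flange, then let it go. Then lift the pH electrode (the thick black shaft) out of the rack, carry it over the bottles and the stoppers without knocking it, and stop with it upright and its bulb centred about a centimetre above the open screw gland, touching nothing. Finish while still holding it there, quite still, as I will guide the fragile bulb in by hand; leave the thin temperature sensor in the rack and the bottles, jar and beakers where they stand.

Things in the scene. Friction and masses are not known exactly. Their poses are not given: they have to be found in the camera images.
- stand: titration stand, fixed to the bench: white stirrer base 180 x 140 x 30 high (origin under its centre, z up), steel rod and clamp with a black side knob at its +x end (to 142 high), and at heights 120 to 138 a white round titration head of 124 diameter, centred at x = -22, y = 0, over a glass vessel. Through the head go three bores, each about 50 from the next: two plain ones for the stoppers and one with a raised black screw gland for the electrode
- bore_a (a point): centre of the mouth of a plain bore, flush with the top of the head, 138 above the bench; bore diameter 17, right through the 18 thick head; at x = 6, y = 0 of the stand
- bore_b (a point): centre of the mouth of the other plain bore, same size and height; at x = -36, y = -26 of the stand
- gland (a point): centre of the mouth of the electrode's bore, on top of its black knurled gland collar (outer diameter 25, standing 10 above the head, so 148 above the bench; bore 14); z up; at x = -36, y = 26 of the stand
- rack: grey accessory rack, fixed: a plate 44 (x) x 200 (y), top at height 100, 10 thick, between two end cheeks at y = +-103, with four holes of 17 diameter at y = -75, -25, 25, 75 in which the two stoppers, the electrode and the temperature sensor hang by their flanges, in any order. Origin under its centre on the bench, z up
- stopper_1: blue solid stopper: conical foot and body of 15 diameter reaching 22 below the flange (foot tip 8 across, widening over 9), flange 23 diameter and 3 thick, above it a plain round grip 16 diameter, 3 to 31 above the flange's underside. Origin: centre of the flange's underside, the face that comes to rest on the head; z up along the grip. Roughly 20 g. Either stopper fits either plain bore
- stopper_2: the second, identical stopper
- electrode: pH electrode hanging upright: thick black plastic shaft 12 diameter below the flange, ending in a short rounded glass bulb whose lowest point is 90 below the flange's underside; blue flange 24 diameter and 4 thick; blue round cap 16 diameter from 4 to 44 above the flange's underside, to grip; steel plug 10 diameter to 54. Origin: centre of the flange's underside; z up along the cap. Roughly 60 g
- bulb (a point): lowest point of the electrode's bulb, 90 below its origin
- temp_sensor: temperature sensor, to be left hanging in the rack: thin steel shaft 5 diameter, flange 24 diameter, slim short blue cap 11 diameter to 28 above the flange's underside. Origin as the electrode's
- reagent_bottle: bystander: amber glass bottle with blue cap, 66 diameter, 140 tall, standing between stand and rack; origin under its centre
- tall_beaker: bystander: empty tall glass beaker, 58 diameter, 115 tall, between stand and rack; origin under its centre
- salt_jar: bystander: white jar with blue cap, 62 diameter, 95 tall, between stand and rack; origin under its centre
- low_beaker: bystander: empty low glass beaker, 72 diameter, 75 tall, further back; origin under its centre
- wash_bottle: bystander: white wash bottle with bent spout, 58 diameter, 149 tall, further back; origin under its centre
Things that resemble listed ones, but are neither listed nor needed, are in the scene too. What is shaped like the rack but green is not meant.

How it is judged (in metres and radians):
On the way, in this order (a step that is already met when the one before it is completed fails the run):
1. a first stopper sits home in a plain bore of the head, let go (((distance between stopper_1 and bore_a below 0.004 m and angle between stopper_1's own z axis and vertical below 0.1 rad and contact force between stopper_1 and the fingers below 0.05 N) or (distance between stopper_1 and bore_b below 0.004 m and angle between stopper_1's own z axis and vertical below 0.1 rad and contact force between stopper_1 and the fingers below 0.05 N) or (distance between stopper_2 and bore_a below 0.004 m and angle between stopper_2's own z axis and vertical below 0.1 rad and contact force between stopper_2 and the fingers below 0.05 N) or (distance between stopper_2 and bore_b below 0.004 m and angle between stopper_2's own z axis and vertical below 0.1 rad and contact force between stopper_2 and the fingers below 0.05 N))), for 0.2 s.
2. both stoppers sit home in the two plain bores, one in each, let go ((((distance between stopper_1 and bore_a below 0.004 m and angle between stopper_1's own z axis and vertical below 0.1 rad and contact force between stopper_1 and the fingers below 0.05 N) and (distance between stopper_2 and bore_b below 0.004 m and angle between stopper_2's own z axis and vertical below 0.1 rad and contact force between stopper_2 and the fingers below 0.05 N)) or ((distance between stopper_1 and bore_b below 0.004 m and angle between stopper_1's own z axis and vertical below 0.1 rad and contact force between stopper_1 and the fingers below 0.05 N) and (distance between stopper_2 and bore_a below 0.004 m and angle between stopper_2's own z axis and vertical below 0.1 rad and contact force between stopper_2 and the fingers below 0.05 N)))), for 0.2 s.
At the end, for the whole second after the job is handed in: A stopper let go in each plain bore (flange underside within 4 mm of the mouth, tilt under 0.1 rad); the fingers hold the electrode still, tilt under 0.1 rad, bulb within 5 mm of the gland's axis and 3 to 20 mm above its mouth, touching nothing else ((((distance between stopper_1 and bore_a below 0.004 m and angle between stopper_1's own z axis and vertical below 0.1 rad and contact force between stopper_1 and the fingers below 0.05 N) and (distance between stopper_2 and bore_b below 0.004 m and angle between stopper_2's own z axis and vertical below 0.1 rad and contact force between stopper_2 and the fingers below 0.05 N)) or ((distance between stopper_1 and bore_b below 0.004 m and angle between stopper_1's own z axis and vertical below 0.1 rad and contact force between stopper_1 and the fingers below 0.05 N) and (distance between stopper_2 and bore_a below 0.004 m and angle between stopper_2's own z axis and vertical below 0.1 rad and contact force between stopper_2 and the fingers below 0.05 N))) and horizontal distance between bulb and gland below 0.005 m and z of bulb in the frame of gland between 0.003 and 0.02 m and angle between electrode's own z axis and vertical below 0.1 rad and linear speed of electrode below 0.02 m/s and contact force between electrode and the fingers above 0.5 N and contact force between electrode and stand below 0.05 N and contact force between electrode and rack below 0.05 N and contact force between electrode and stopper_1 below 0.05 N and contact force between electrode and stopper_2 below 0.05 N); the arm keeps its last pose, push and grip.
It fails at once if a bottle, jar or beaker is pushed away (over 20 mm) or knocked over (distance of any of reagent_bottle, tall_beaker, salt_jar, low_beaker, wash_bottle from where it was at the start of the episode above 0.02 m or angle between any of reagent_bottle, tall_beaker, salt_jar, low_beaker, wash_bottle's own z axis and vertical above 0.3 rad).
It fails at once if the temperature sensor is taken from its place in the rack (distance of temp_sensor from where it was at the start of the episode above 0.012 m).
It fails at once if the electrode is knocked against the stand, a stopper or a bystander (over 3 N) (contact force between electrode and stand above 3 N or contact force between electrode and stopper_1 above 3 N or contact force between electrode and stopper_2 above 3 N or contact force between electrode and reagent_bottle above 3 N or contact force between electrode and tall_beaker above 3 N or contact force between electrode and salt_jar above 3 N or contact force between electrode and low_beaker above 3 N or contact force between electrode and wash_bottle above 3 N).
It also fails if it takes over 72 s, if anything falls off the work surface, if the arm or the gripper's body presses on something with over 40 N, if the wrist force passes 120 N, or if a joint passes its speed limit or range.

## Working session

There is one attempt and no reset: what is moved stays moved. The work goes in short steps, Python scripts to look and compute and a tool call to move; the robot and the scene stay as the last step left them, time stands still between calls to the robot, and variables do not carry over. Pictures are saved under pics/ and viewed, at most 10 in all, crops included, and the job is handed in when it is done.

Besides the shell and the picture viewer there is one more tool, called as name(argument=value, ...) on one line, values as JSON. arm_command: Moves the arm, as the interface text tells. Its arguments: {"type":"object","properties":{"targets":{"type":"array"}},"required":["targets"]}

```bash
mkdir -p pics; ls; python3 - <<'E'
from bench import *
import cv2
s=read_state();print({k:s[k] for k in('time','ee_pos','eef_rot','width')})
for c in('scene','top'):
    im=get_image(c);cv2.imwrite(f'pics/{c}0.png',im)
    k=get_calibration(c);print(c,k)
    for n in('stand','rack','stopper_1','electrode','temp_sensor'):
        print(n,[(round(d['p'],2),[round(float(x)) for x in d['extent']]) for d in masks_of(n,c)][:5])
E
```

```text
pics
{'time': 0.0, 'ee_pos': array([188.23687117, 542.79741422, 221.12574234]), 'eef_rot': array([ 1.66143229e-01,  9.86101236e-01, -8.70903360e-04, -1.47939116e-04]), 'width': 91.20969713656383}
scene {'vfov': 45.56369907867893, 'cx': 319.2801226010815, 'cy': 200.8910568055599, 'k1': -0.11417073039137911, 'world_to_cam': array([[ 7.64365502e-01,  6.44690950e-01, -1.09067941e-02,
        -4.33467172e+02],
       [ 3.56153074e-01, -4.36246060e-01, -8.26343974e-01,
        -1.09690587e+02],
       [-5.37494527e-01,  6.27744339e-01, -5.63060102e-01,
         1.31127842e+03],
       [ 0.00000000e+00,  0.00000000e+00,  0.00000000e+00,
         1.00000000e+00]])}
stand []
rack [(0.73, [175, 232, 89, 98]), (0.56, [230, 296, 97, 129])]
stopper_1 [(0.69, [235, 252, 12, 18]), (0.55, [251, 235, 15, 20]), (0.23, [426, 218, 47, 69])]
electrode [(0.83, [203, 303, 17, 66]), (0.74, [365, 165, 88, 76])]
temp_sensor [(0.79, [217, 290, 19, 50])]
top {'vfov': 45.99915384720837, 'cx': 310.564334593903, 'cy': 200.29517851141807, 'k1': -0.13508514300237676, 'world_to_cam': array([[ 3.22781729e-03, -9.99987353e-01,  3.85671432e-03,
        -6.03615413e+00],
       [-9.83759683e-01, -3.86752878e-03, -1.79448956e-01,
         5.59822074e+02],
       [ 1.79461602e-01, -3.21485162e-03, -9.83759726e-01,
         9.56290783e+02],
       [ 0.00000000e+00,  0.00000000e+00,  0.00000000e+00,
         1.00000000e+00]])}
stand [(0.81, [196, 226, 80, 99])]
rack [(0.76, [399, 304, 113, 64]), (0.64, [420, 200, 115, 65])]
stopper_1 [(0.69, [397, 205, 8, 8]), (0.61, [417, 197, 13, 11])]
electrode [(0.63, [464, 182, 14, 10])]
temp_sensor []
```

View pics/scene0.png

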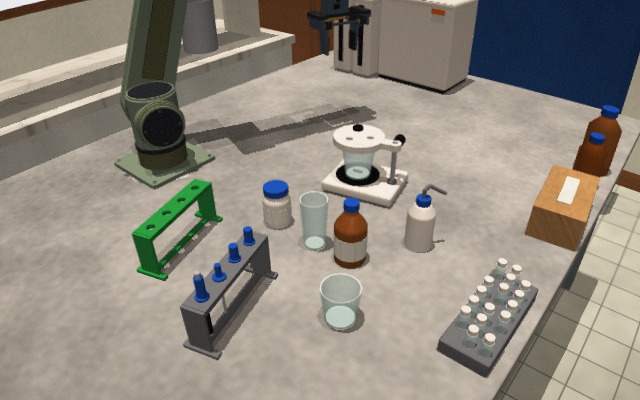

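View pics/top0.png

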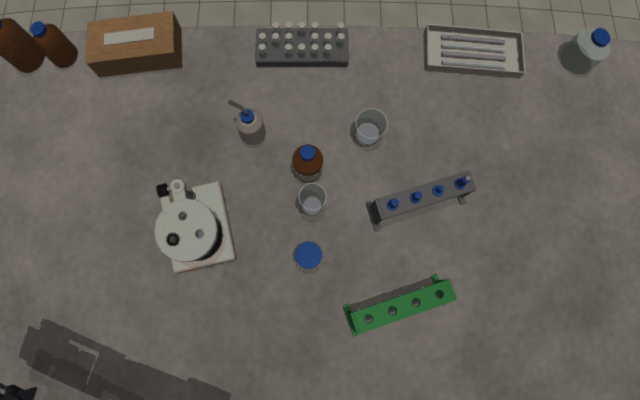

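The grey rack hangs, in the top view, objects at (393,204), (416,197), (438,190) and (462,183). The scene view shows the last is the tall electrode and the one before it the slim sensor. The green rack at (400,304) is the look-alike and holds nothing. I'll check this in one enlarged crop.

```bash
python3 - <<'E'
import cv2,numpy as np
t=cv2.imread('pics/top0.png');s=cv2.imread('pics/scene0.png')
a=cv2.resize(t[165:285,145:245],None,fx=3.9,fy=3.9,interpolation=cv2.INTER_CUBIC)[:300]
f=lambda im,x,y,w,h,W,H:cv2.resize(im[y:y+h,x:x+w],(W,H),interpolation=cv2.INTER_CUBIC)
A=f(t,145,170,100,75,400,300);B=f(t,365,165,120,90,400,300);C=f(s,320,110,100,75,400,300);D=f(s,175,220,120,90,400,300)
cv2.imwrite('pics/crop0.png',np.vstack([np.hstack([A,B]),np.hstack([C,D])]))
E
```

```text
(no output)
```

View pics/crop0.png

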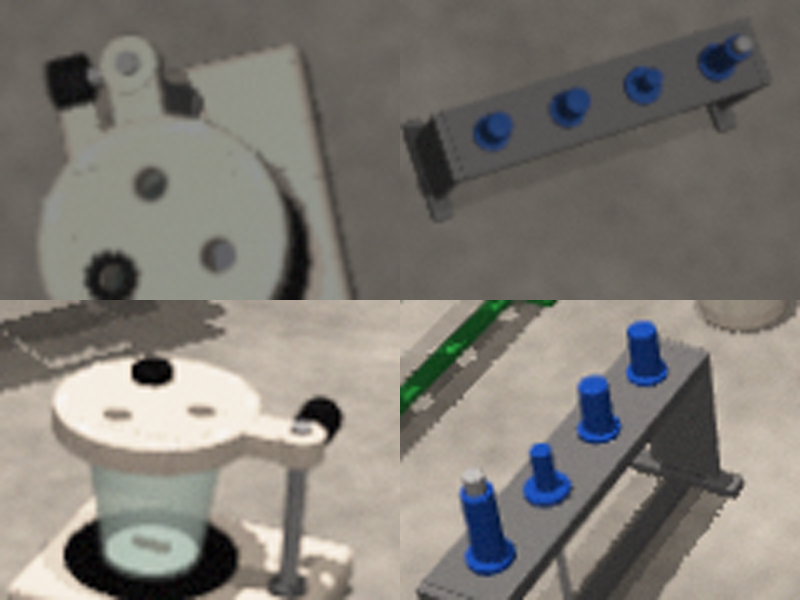

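```bash
cat > h.py <<'E'
import numpy as np
from bench import *
from scipy.optimize import least_squares
def proj(P,k):
    P=np.atleast_2d(P);T=k['world_to_cam'];c=P@T[:3,:3].T+T[:3,3]
    s=c[:,:2]/c[:,2:];f=200/np.tan(np.radians(k['vfov']/2))
    return s*(1+k['k1']*(s**2).sum(1,keepdims=True))*f+[k['cx'],k['cy']]
def world(L,p):
    L=np.array(L,float);c,s=np.cos(p[2]),np.sin(p[2])
    return np.c_[p[0]+c*L[:,0]-s*L[:,1],p[1]+s*L[:,0]+c*L[:,1],L[:,2]]
def fit(L,obs,p0):
    K={c:get_calibration(c) for c in obs}
    r=lambda p:np.concatenate([(proj(world(L,p),K[c])-obs[c]).ravel() for c in obs])
    q=least_squares(r,p0,x_scale=[10,10,.1]);return q.x,r(q.x)
E
python3 - <<'E'
from h import *
np.set_printoptions(suppress=True,precision=1)
S=[(6,0,138),(-36,-26,138),(-36,26,148)]
so={'top':np.array([(182.5,216),(199.5,233.7),(173.2,239.2)]),'scene':np.array([(370.5,137.5),(349.5,138.5),(358.2,126)])}
ro={'top':np.array([(394.7,201.3),(417.8,195),(440,188.4),(468.2,178.5)]),'scene':np.array([(247.9,228.7),(233,244.6),(217.3,264.7),(196.6,273.1)])}
for nm,o,L,ps in(('stand',so,S,[(480,250,a) for a in(0,1.5,3,4.5)]),('rack',ro,None,[(500,-200,0.2),(500,-200,3.3)])):
    for sub in(o,{'top':o['top']},{'scene':o['scene']}):
      best=None
      for p0 in ps:
        l=L or [(0,y,z) for y,z in zip((75,25,-25,-75) if p0[2]<1 else (-75,-25,25,75),(131,131,128,154))]
        p,r=fit(l,sub,p0)
        if best is None or (r@r)<best[1]@best[1]-1e-6: best=(p,r,l)
      p,r,l=best;print(nm,p[:2],round(p[2],3),r);print(world(l,p))
for n in('reagent_bottle','tall_beaker','salt_jar','wash_bottle'):
    print(n,[(round(d['p'],2),[round(float(x)) for x in d['extent']]) for d in masks_of(n,'top')][:2])
E
```

```text
stand [507.7 245.9] 0.25 [-0.4 -0.9 -0.2 -1.  -1.2 -0.7 -1.3 -0.1 -1.1  0.1 -1.3 -0. ]
[[513.5 247.4 138. ]
 [479.2 211.8 138. ]
 [466.4 262.2 148. ]]
stand [506.  244.7] 0.253 [ 0.1 -0.   0.4 -0.2 -0.5  0.2]
[[511.8 246.2 138. ]
 [477.7 210.5 138. ]
 [464.6 260.9 148. ]]
stand [510.  247.6] 0.24 [-0.1 -0.   0.1  0.   0.  -0. ]
[[515.9 249.  138. ]
 [481.3 213.8 138. ]
 [468.9 264.3 148. ]]
rack [ 565.6 -239.5] 0.294 [-1.  -0.  -0.5 -0.8  0.2 -0.9 -1.  -0.8 -0.6 -0.2 -0.6  0.6 -1.   0.
 -0.8 -0.9]
[[ 543.9 -167.7  131. ]
 [ 558.3 -215.5  131. ]
 [ 572.8 -263.4  128. ]
 [ 587.3 -311.3  154. ]]
rack [ 564.3 -240.6] 0.286 [-0.6  0.3  0.1 -0.3  0.8 -0.2 -0.3  0.1]
[[ 543.2 -168.7  131. ]
 [ 557.3 -216.6  131. ]
 [ 571.4 -264.6  128. ]
 [ 585.4 -312.6  154. ]]
rack [ 566.8 -238.9] 0.299 [-0.1 -0.1  0.   0.7 -0.2  0.2  0.2 -0.7]
[[ 544.7 -167.3  131. ]
 [ 559.4 -215.   131. ]
 [ 574.1 -262.8  128. ]
 [ 588.8 -310.6  154. ]]
reagent_bottle [(0.84, [307, 164, 28, 36]), (0.21, [440, 191, 12, 11])]
tall_beaker [(0.94, [312, 200, 29, 35])]
salt_jar [(0.64, [309, 256, 27, 33])]
wash_bottle [(0.91, [247, 122, 35, 43]), (0.23, [306, 162, 32, 37])]
```

arm_command(targets=[0,0,6.78,0,0,0,-1,0,0,6.78,0,0,0,-1,0,0,6.78,0,0,0,-1,0,0,6.78,0,0,0,-1,0,0,6.78,0,0,0,-1,0,0,6.78,0,0,0,-1,0,0,6.78,0,0,0,-1,0,0,6.78,0,0,0,-1])

```text
time: 1.47
ee_pos: [188.4, 543.3, 222.0]
eef_rot: [0.6, 0.8, 0.0, -0.0]
force: [0.6, -0.3, 0.1]
width: 91.1
finger_force: 0.0
```

```bash
cat >> h.py <<'E'
from scipy.spatial.transform import Rotation as Rn
def go(x,y,z,n=8):
    s=read_state();R=Rn.from_quat(s['eef_rot']);d=R.inv().apply(np.array([x,y,z])-s['ee_pos'])
    yd=R.as_matrix()[:,1];print('t %.1f'%s['time'],'at',s['ee_pos'].round(1),'yaw',np.degrees(np.arctan2(yd[1],yd[0])).round(1),'tilt',R.as_matrix()[2,:2].round(3),'w %.1f'%s['width'],'tool shift mm',d.round(1),'rows',np.linalg.norm(d)/41,'per',(d/n/1000).round(4))
E
python3 -c "
from h import *
go(544,-168,222,24)"
```

```text
t 1.5 at [188.4 543.3 222. ] yaw 16.3 tilt [0. 0.] w 91.1 tool shift mm [-7.825e+02  1.417e+02 -1.000e-01] rows 19.395893864442726 per [-0.0326  0.0059 -0.    ]
```

arm_command(targets=[0,0,0,-0.0326,0.0059,0,-1,0,0,0,-0.0326,0.0059,0,-1,0,0,0,-0.0326,0.0059,0,-1,0,0,0,-0.0326,0.0059,0,-1,0,0,0,-0.0326,0.0059,0,-1,0,0,0,-0.0326,0.0059,0,-1,0,0,0,-0.0326,0.0059,0,-1,0,0,0,-0.0326,0.0059,0,-1])

```text
time: 2.13
ee_pos: [308.7, 305.5, 222.2]
eef_rot: [0.597, 0.802, 0.0, 0.0]
force: [0.8, 0.1, 0.6]
width: 91.1
finger_force: 0.0
```

arm_command(targets=[0,0,0,-0.0326,0.0059,0,-1,0,0,0,-0.0326,0.0059,0,-1,0,0,0,-0.0326,0.0059,0,-1,0,0,0,-0.0326,0.0059,0,-1,0,0,0,-0.0326,0.0059,0,-1,0,0,0,-0.0326,0.0059,0,-1,0,0,0,-0.0326,0.0059,0,-1,0,0,0,-0.0326,0.0059,0,-1])

```text
time: 2.8
ee_pos: [428.6, 68.9, 222.2]
eef_rot: [0.597, 0.802, 0.0, 0.0]
force: [0.7, 1.3, -0.1]
width: 91.4
finger_force: 0.0
```

arm_command(targets=[0,0,0,-0.0326,0.0059,0,-1,0,0,0,-0.0326,0.0059,0,-1,0,0,0,-0.0326,0.0059,0,-1,0,0,0,-0.0326,0.0059,0,-1,0,0,0,-0.0326,0.0059,0,-1,0,0,0,-0.0326,0.0059,0,-1,0,0,0,-0.0326,0.0059,0,-1,0,0,0,-0.0326,0.0059,0,-1])

```text
time: 3.47
ee_pos: [548.5, -167.5, 222.0]
eef_rot: [0.598, 0.802, 0.0, 0.0]
force: [0.5, 0.6, 0.9]
width: 91.2
finger_force: 0.0
```

```bash
python3 -c "
from h import *
import cv2
go(544,-168,115,8)
s=get_image('scene');t=get_image('top')
f=lambda im,x,y,w,h:cv2.resize(im[y:y+h,x:x+w],(400,400),interpolation=cv2.INTER_CUBIC)
cv2.imwrite('pics/g1.png',np.hstack([f(s,180,150,120,120),f(t,330,130,120,120)]))"
```

```text
t 3.5 at [ 548.5 -167.5  222. ] yaw 16.6 tilt [0. 0.] w 91.2 tool shift mm [  0.8  -4.5 107. ] rows 2.61104726364372 per [ 0.0001 -0.0006  0.0134]
```

View pics/g1.png

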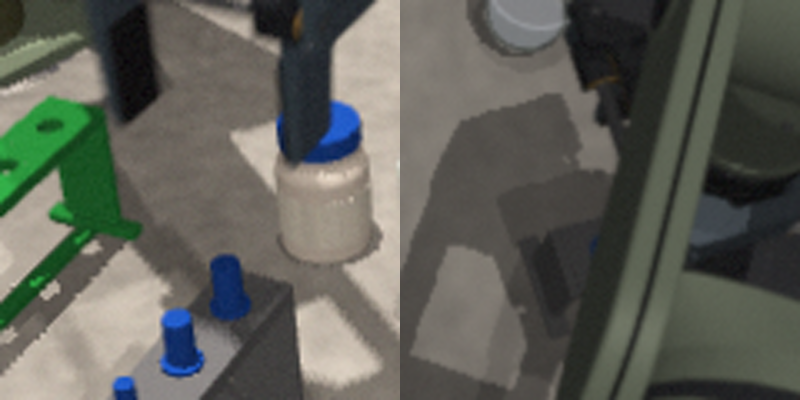

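The fingers stand at (218,187) and (269,199) in the scene view, on either side of the line above the outer stopper (248,232). I'll go down and grip.

arm_command(targets=[0,0,0,0.001,-0.0045,0.02,-1,0,0,0,0,0,0.025,-1,0,0,0,0,0,0.025,-1,0,0,0,0,0,0.02,-1,0,0,0,0,0,0.01,-1,0,0,0,0,0,0.005,-1,0,0,0,0,0,0,-1,0,0,0,0,0,0,-1])

```text
time: 4.23
ee_pos: [544.1, -166.1, 117.9]
eef_rot: [0.597, 0.802, 0.0, 0.001]
force: [-0.7, -0.2, -0.0]
width: 91.3
finger_force: 0.0
```

```bash
python3 -c "
from h import *
import cv2
go(544,-168,116,8)
s=get_image('scene')
k=get_calibration('scene')
S=read_state();R=Rn.from_quat(S['eef_rot']).as_matrix();o=S['ee_pos']
print(proj([o+R@[x,y,8] for y in(-45.5,45.5,-59,59) for x in(-16,16)],k).round(1).tolist(), proj([[544,-168,131]],k))
f=lambda im,x,y,w,h:cv2.resize(im[y:y+h,x:x+w],(800,600),interpolation=cv2.INTER_CUBIC)
cv2.imwrite('pics/g2.png',f(s,190,190,100,75))"
```

```text
t 4.2 at [ 544.1 -166.1  117.9] yaw 16.6 tilt [-0.001  0.001] w 91.3 tool shift mm [-1.8 -0.6  1.9] rows 0.065126138393897 per [-0.0002 -0.0001  0.0002]
[[223.0, 236.4], [232.4, 226.5], [267.2, 249.1], [275.8, 238.4], [216.8, 234.6], [226.3, 224.8], [274.1, 251.0], [282.5, 240.3]] [[247.25082702 228.65067308]]
```

View pics/g2.png

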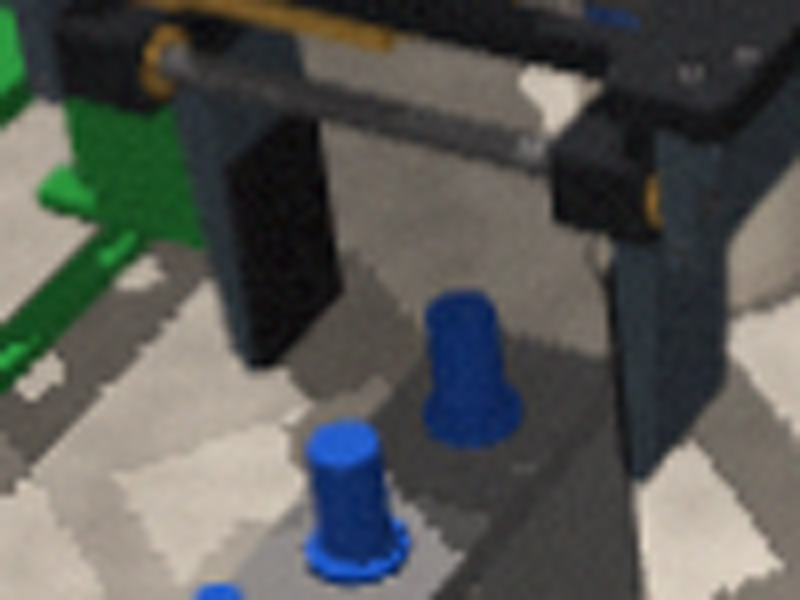

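The tips project within about 1 px of where they show, and the stopper stands central between them. I'll close.

arm_command(targets=[0,0,0,-0.001,0,0.002,1,0,0,0,0,0,0,1,0,0,0,0,0,0,1,0,0,0,0,0,0,1,0,0,0,0,0,0,1,0,0,0,0,0,0,1,0,0,0,0,0,0,1,0,0,0,0,0,0,1])

```text
time: 4.95
ee_pos: [543.7, -167.1, 114.9]
eef_rot: [0.597, 0.802, 0.0, -0.0]
force: [-0.2, -0.3, 0.5]
width: 40.8
finger_force: 0.0
```

```bash
python3 -c "
from h import *
s=read_state();print(s['width'],s['finger_force'],s['force'])
go(480.5,212.5,222,8)"
```

```text
40.80321039428211 0.0 [-0.18244091 -0.25777037  0.54042957]
t 5.0 at [ 543.7 -167.1  114.9] yaw 16.6 tilt [0. 0.] w 40.8 tool shift mm [ 381.9   48.1 -107. ] rows 9.743324443577437 per [ 0.0477  0.006  -0.0134]
```

arm_command(targets=[0,0,0,0,0,0,1,0,0,0,0,0,0,1,0,0,0,0,0,0,1,0,0,0,0,0,0,1,0,0,0,0,0,0,1,0,0,0,0,0,0,1,0,0,0,0,0,0,1,0,0,0,0,0,-0.01,1])

```text
time: 5.62
ee_pos: [542.4, -166.7, 123.5]
eef_rot: [0.597, 0.802, -0.001, -0.002]
force: [-0.4, -0.5, -0.0]
width: 15.1
finger_force: 30.0
```

arm_command(targets=[0,0,0,0,0,-0.02,1,0,0,0,0,0,-0.025,1,0,0,0,0,0,-0.025,1,0,0,0,0,0,-0.025,1,0,0,0,0,0,-0.01,1,0,0,0,0,0,0,1,0,0,0,0,0,0,1,0,0,0,0,0,0,1])

```text
time: 6.28
ee_pos: [542.8, -166.8, 228.3]
eef_rot: [0.597, 0.802, -0.0, -0.001]
force: [0.1, -0.3, -1.4]
width: 15.1
finger_force: 30.0
```

```bash
python3 -c "
from h import *
s=read_state();print(s['width'],s['finger_force'],s['force'])
go(480.5,212.5,230,16)"
```

```text
15.110774914073163 30.000042021274567 [ 0.0521536  -0.33826688 -1.38605761]
t 6.3 at [ 542.8 -166.8  228.3] yaw 16.6 tilt [ 0.002 -0.003] w 15.1 tool shift mm [381.3  48.9  -1.1] rows 9.37599826366417 per [ 0.0238  0.0031 -0.0001]
```

arm_command(targets=[0,0,0,0.0238,0.003,0,1,0,0,0,0.0238,0.003,0,1,0,0,0,0.0238,0.003,0,1,0,0,0,0.0238,0.003,0,1,0,0,0,0.0238,0.003,0,1,0,0,0,0.0238,0.003,0,1,0,0,0,0.0238,0.003,0,1,0,0,0,0.0238,0.003,0,1])

```text
time: 6.95
ee_pos: [510.9, 23.2, 228.0]
eef_rot: [0.597, 0.802, -0.001, -0.002]
force: [0.5, -0.2, -0.1]
width: 15.4
finger_force: 30.0
```

arm_command(targets=[0,0,0,0.0238,0.003,0,1,0,0,0,0.0238,0.003,0,1,0,0,0,0.0238,0.003,0,1,0,0,0,0.0238,0.003,0,1,0,0,0,0.0238,0.003,0,1,0,0,0,0.0238,0.003,0,1,0,0,0,0.0238,0.003,0,1,0,0,0,0.0238,0.003,0.005,1])

```text
time: 7.62
ee_pos: [480.0, 212.5, 223.8]
eef_rot: [0.597, 0.802, -0.001, -0.0]
force: [0.6, 0.2, 0.3]
width: 15.7
finger_force: 30.0
```

arm_command(targets=[0,0,0,0,0,0.01,1,0,0,0,0,0,0.01,1,0,0,0,0,0,0.005,1,0,0,0,0,0,0,1,0,0,0,0,0,0,1])

```text
time: 8.03
ee_pos: [480.6, 210.4, 199.2]
eef_rot: [0.598, 0.802, -0.001, -0.0]
force: [-0.4, -0.3, -0.7]
width: 15.6
finger_force: 30.0
```

```bash
python3 -c "
from h import *
import cv2
go(480.5,212.5,200,16)
s=get_image('scene');t=get_image('top');k=get_calibration('scene');kt=get_calibration('top')
o=read_state()['ee_pos'];print('axis under tcp at foot, at head', proj([o-[0,0,36],o-[0,0,o[2]-138],[480.5,212.5,138]],k).round(1).tolist())
f=lambda im,x,y,w,h:cv2.resize(im[y:y+h,x:x+w],(w*8,h*8),interpolation=cv2.INTER_CUBIC)
cv2.imwrite('pics/g3.png',f(s,315,85,100,75));cv2.imwrite('pics/t3.png',f(t,145,170,100,75))"
```

```text
t 8.0 at [480.6 210.4 199.2] yaw 16.6 tilt [-0.    -0.002] w 15.6 tool shift mm [ 2.   0.5 -0.8] rows 0.054373870746367285 per [ 0.0001  0.     -0.0001]
axis under tcp at foot, at head [[349.0, 128.8], [348.8, 139.0], [349.0, 138.6]]
```

View pics/g3.png

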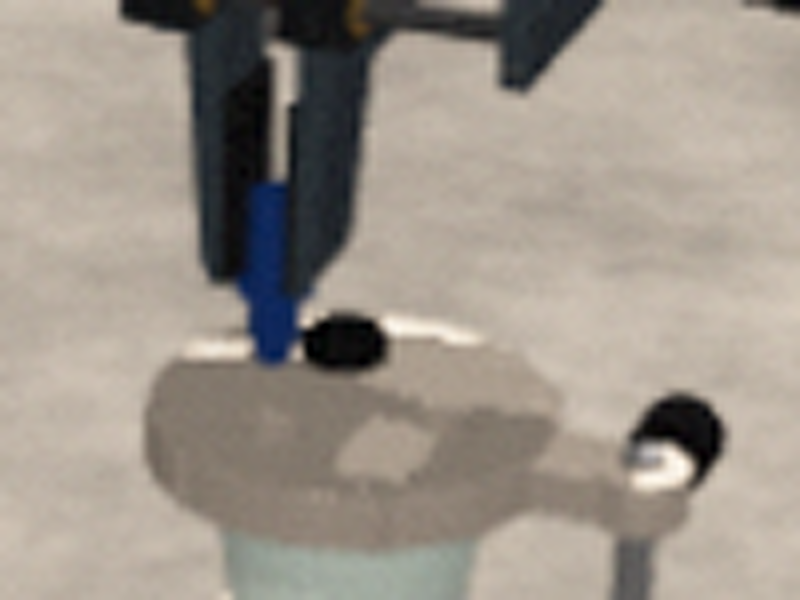

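The foot tip shows at (349,130), on the axis I predicted. A small correction, then down gently with a force check.

arm_command(targets=[0,0,0,0.0025,0.0005,0.005,1,0,0,0,0,0,0.01,1,0,0,0,0,0,0.006,1,0,0,0,0,0,0.004,1,0,0,0,0,0,0.004,1,0,0,0,0,0,0.004,1,0,0,0,0,0,0,1,0,0,0,0,0,0,1])

```text
time: 8.8
ee_pos: [479.8, 214.2, 166.5]
eef_rot: [0.597, 0.802, -0.0, -0.001]
force: [-1.2, 2.0, -0.1]
width: 15.3
finger_force: 30.0
```

arm_command(targets=[0,0,0,0.001,0,0.003,1,0,0,0,0,0,0.003,1,0,0,0,0,0,0.003,1,0,0,0,0,0,0.002,1,0,0,0,0,0,0,1,0,0,0,0,0,0,1])

```text
time: 9.3
ee_pos: [479.5, 214.9, 155.3]
eef_rot: [0.597, 0.802, -0.001, -0.001]
force: [-3.9, 0.6, -1.5]
width: 15.0
finger_force: 30.0
```

arm_command(targets=[0,0,0,0,-0.001,0.001,1,0,0,0,0,0,0.001,1,0,0,0,0,0,0,1,0,0,0,0,0,0,0.2,0,0,0,0,0,0,0.2,0,0,0,0,0,0,0.2,0,0,0,0,0,0,0.2,0,0,0,0,0,0,0.2])

```text
time: 9.97
ee_pos: [479.7, 214.6, 154.0]
eef_rot: [0.597, 0.802, 0.0, 0.0]
force: [-0.4, -0.0, 0.0]
width: 36.3
finger_force: 0.0
```

arm_command(targets=[0,0,0,0,0,-0.01,0.2,0,0,0,0,0,-0.02,0.2,0,0,0,0,0,-0.02,0.2,0,0,0,0,0,-0.02,0.2,0,0,0,0,0,0,0.2,0,0,0,0,0,0,0.2])

```text
time: 10.47
ee_pos: [479.9, 214.9, 225.3]
eef_rot: [0.597, 0.802, 0.001, 0.001]
force: [-0.6, 0.1, 0.3]
width: 36.8
finger_force: 0.0
```

```bash
python3 -c "
from h import *
import cv2
go(559,-215.5,228,16)
s=get_image('scene');k=get_calibration('scene')
print(proj([[480,214.5,141],[480,214.5,169],[516,249,138],[468.5,264,148]],k).round(1).tolist())
cv2.imwrite('pics/g4.png',cv2.resize(s[85:160,315:415],(800,600),interpolation=cv2.INTER_CUBIC))"
```

```text
t 10.5 at [479.9 214.9 225.3] yaw 16.6 tilt [0.    0.003] w 36.8 tool shift mm [-435.   -47.4   -3. ] rows 10.673804365669831 per [-0.0272 -0.003  -0.0002]
[[349.4, 137.1], [349.6, 126.2], [370.5, 137.5], [358.0, 126.0]]
```

View pics/g4.png

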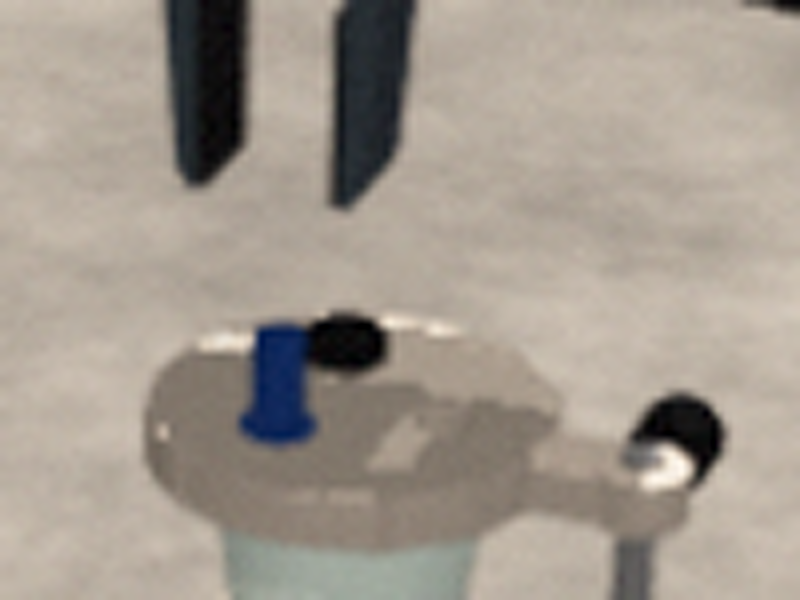

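The first stopper sits upright in bore_b, with its flange at (350,137.5). On to the second.

arm_command(targets=[0,0,0,-0.0272,-0.003,0,0.1,0,0,0,-0.0272,-0.003,0,0.1,0,0,0,-0.0272,-0.003,0,0.1,0,0,0,-0.0272,-0.003,0,0.1,0,0,0,-0.0272,-0.003,0,0.1,0,0,0,-0.0272,-0.003,0,0.1,0,0,0,-0.0272,-0.003,0,0.1,0,0,0,-0.0272,-0.003,0,0.1])

```text
time: 11.18
ee_pos: [517.7, -2.0, 222.5]
eef_rot: [0.597, 0.802, -0.001, -0.001]
force: [0.1, 0.3, -0.3]
width: 41.2
finger_force: 0.0
```

arm_command(targets=[0,0,0,-0.0272,-0.003,0,0.1,0,0,0,-0.0272,-0.003,0,0.1,0,0,0,-0.0272,-0.003,0,0.1,0,0,0,-0.0272,-0.003,0,0.1,0,0,0,-0.0272,-0.003,0,0.1,0,0,0,-0.0272,-0.003,0,0.1,0,0,0,-0.0272,-0.003,0,0.1,0,0,0,-0.0272,-0.003,0,0.1])

```text
time: 11.85
ee_pos: [557.1, -217.2, 222.2]
eef_rot: [0.597, 0.802, -0.0, -0.002]
force: [0.6, 0.1, 0.2]
width: 40.5
finger_force: 0.0
```

arm_command(targets=[0,0,0,0,0,0.02,0.1,0,0,0,0,0,0.025,0.1,0,0,0,0,0,0.02,0.1,0,0,0,0,0,0,0.1,0,0,0,0,0,0,0.1])

```text
time: 12.27
ee_pos: [556.7, -215.6, 157.1]
eef_rot: [0.597, 0.802, -0.001, -0.002]
force: [0.4, 0.3, 1.1]
width: 41.1
finger_force: 0.0
```

```bash
python3 -c "
from h import *
go(559,-215.5,115,8)"
```

```text
t 12.3 at [ 556.7 -215.6  157.1] yaw 16.6 tilt [ 0.003 -0.004] w 41.1 tool shift mm [-0.6  2.4 42.1] rows 1.0275449904759109 per [-0.0001  0.0003  0.0053]
```

arm_command(targets=[0,0,0,0,0.002,0.01,0.1,0,0,0,0,0,0.015,0.1,0,0,0,0,0,0.012,0.1,0,0,0,0,0,0.005,0.1,0,0,0,0,0,0,0.1,0,0,0,0,0,0,1,0,0,0,0,0,0,1,0,0,0,0,0,0,1])

```text
time: 12.93
ee_pos: [560.4, -215.7, 118.0]
eef_rot: [0.597, 0.802, 0.0, 0.001]
force: [-0.2, -0.2, -0.6]
width: 23.8
finger_force: 0.0
```

arm_command(targets=[0,0,0,0,0,0,1,0,0,0,0,0,0,1,0,0,0,0,0,0,1,0,0,0,0,0,0,1,0,0,0,0,0,0,1])

```text
time: 13.35
ee_pos: [559.5, -215.8, 117.7]
eef_rot: [0.597, 0.802, -0.0, 0.0]
force: [-2.7, -1.8, 5.6]
width: 15.4
finger_force: 30.0
```

arm_command(targets=[0,0,0,0,0,-0.01,1,0,0,0,0,0,-0.02,1,0,0,0,0,0,-0.03,1,0,0,0,0,0,-0.03,1,0,0,0,0,0,-0.02,1,0,0,0,0,0,-0.005,1,0,0,0,0,0,0,1,0,0,0,0,0,0,1])

```text
time: 14.02
ee_pos: [559.4, -215.1, 230.9]
eef_rot: [0.597, 0.802, 0.0, -0.001]
force: [0.1, 0.7, -0.9]
width: 15.0
finger_force: 30.0
```

```bash
python3 -c "
from h import *
go(514.4,250,230,16)"
```

```text
t 14.0 at [ 559.4 -215.1  230.9] yaw 16.6 tilt [ 0.001 -0.001] w 15.0 tool shift mm [458.6  90.1   1.4] rows 11.397940181866517 per [0.0287 0.0056 0.0001]
```

arm_command(targets=[0,0,0,0.0287,0.0056,0,1,0,0,0,0.0287,0.0056,0,1,0,0,0,0.0287,0.0056,0,1,0,0,0,0.0287,0.0056,0,1,0,0,0,0.0287,0.0056,0,1,0,0,0,0.0287,0.0056,0,1,0,0,0,0.0287,0.0056,0,1,0,0,0,0.0287,0.0056,0,1])

```text
time: 14.68
ee_pos: [535.5, 18.8, 229.6]
eef_rot: [0.597, 0.802, -0.001, -0.002]
force: [0.3, -0.9, -0.2]
width: 15.2
finger_force: 30.0
```

arm_command(targets=[0,0,0,0.0287,0.0056,0,1,0,0,0,0.0287,0.0056,0,1,0,0,0,0.0287,0.0056,0,1,0,0,0,0.0287,0.0056,0,1,0,0,0,0.0287,0.0056,0,1,0,0,0,0.0287,0.0056,0,1,0,0,0,0.0287,0.0056,0,1,0,0,0,0.0287,0.0056,0,1])

```text
time: 15.35
ee_pos: [512.8, 251.2, 229.5]
eef_rot: [0.597, 0.802, -0.002, -0.001]
force: [0.9, 0.6, -0.5]
width: 15.2
finger_force: 30.0
```

arm_command(targets=[0,0,-7,0,0,0,1,0,0,-7,0,0,0,1,0,0,-7,0,0,0,1,0,0,-7,0,0,0,1,0,0,-7,0,0,0,1,0,0,-7,0,0,0,1,0,0,-7,0,0,0,1,0,0,-7,0,0,0,1])

```text
time: 16.02
ee_pos: [513.1, 249.8, 229.4]
eef_rot: [0.148, 0.989, -0.001, -0.002]
force: [-0.0, 0.4, 0.3]
width: 14.9
finger_force: 30.0
```

arm_command(targets=[0,0,-7,0,0,0,1,0,0,-7,0,0,0,1,0,0,-5,0,0,0,1,0,0,0,0,0,0.015,1,0,0,0,0,0,0.015,1,0,0,0,0,0,0,1,0,0,0,0,0,0,1])

```text
time: 16.6
ee_pos: [512.9, 249.7, 199.7]
eef_rot: [-0.014, 1.0, -0.001, -0.002]
force: [0.6, 0.2, 0.3]
width: 15.1
finger_force: 30.0
```

```bash
python3 -c "
from h import *
import cv2
go(514.8,250,190,16)
s=get_image('scene');k=get_calibration('scene')
o=read_state()['ee_pos']
print(proj([o-[0,0,39.5]],k).round(1).tolist())
cv2.imwrite('pics/g5.png',cv2.resize(s[85:160,315:415],(800,600),interpolation=cv2.INTER_CUBIC))"
```

```text
t 16.6 at [512.9 249.7 199.7] yaw 91.6 tilt [ 0.005 -0.002] w 15.1 tool shift mm [-1.9  0.3  9.7] rows 0.24128351797555905 per [-0.0001  0.      0.0006]
[[370.4, 128.0]]
```

View pics/g5.png

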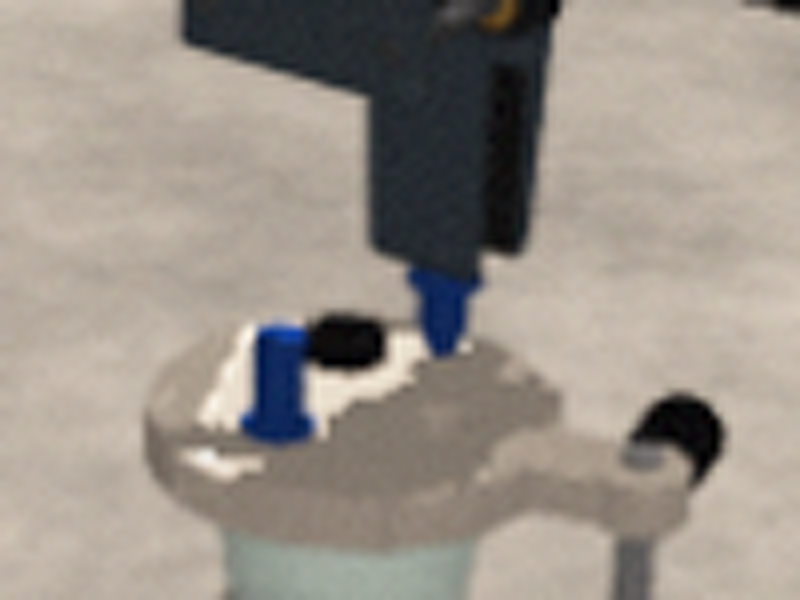

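The foot tip shows at (370.5,129.4), straight above bore_a (370.5,137.5). Down.

arm_command(targets=[0,0,0,-0.0015,0,0.008,1,0,0,0,0,0,0.008,1,0,0,0,0,0,0.005,1,0,0,0,0,0,0.004,1,0,0,0,0,0,0.004,1,0,0,0,0,0,0.002,1,0,0,0,0,0,0,1,0,0,0,0,0,0,1])

```text
time: 17.32
ee_pos: [515.7, 250.2, 171.0]
eef_rot: [-0.014, 1.0, 0.0, 0.0]
force: [0.4, 1.3, 1.0]
width: 14.8
finger_force: 30.0
```

arm_command(targets=[0,0,0,0,0,0.004,1,0,0,0,0,0,0.004,1,0,0,0,0,0,0.003,1,0,0,0,0,0,0.002,1,0,0,0,0,0,0.001,1,0,0,0,0,0,0,1])

```text
time: 17.82
ee_pos: [515.1, 250.1, 156.4]
eef_rot: [-0.014, 1.0, -0.0, -0.001]
force: [-1.8, 0.4, -1.9]
width: 15.3
finger_force: 30.0
```

arm_command(targets=[0,0,0,0,0,0.001,1,0,0,0,0,0,0,1,0,0,0,0,0,0,0.2,0,0,0,0,0,0,0.2,0,0,0,0,0,0,0.2,0,0,0,0,0,0,0.2,0,0,0,0,0,0,0.2,0,0,0,0,0,0,0.2])

```text
time: 18.48
ee_pos: [515.9, 250.3, 156.0]
eef_rot: [-0.014, 1.0, 0.0, 0.0]
force: [0.5, -0.2, -0.1]
width: 36.2
finger_force: 0.0
```

arm_command(targets=[0,0,0,0,0,-0.01,0.2,0,0,0,0,0,-0.02,0.2,0,0,0,0,0,-0.02,0.2,0,0,0,0,0,-0.02,0.2,0,0,0,0,0,-0.015,0.2,0,0,0,0,0,0,0.2,0,0,0,0,0,0,0.2])

```text
time: 19.07
ee_pos: [516.0, 250.4, 242.0]
eef_rot: [-0.014, 1.0, 0.001, 0.001]
force: [0.1, -0.1, -0.3]
width: 36.3
finger_force: 0.0
```

```bash
python3 -c "
from h import *
import cv2
go(588,-311,245,24)
s=get_image('scene');k=get_calibration('scene')
print(proj([[515,250,141],[515,250,169]],k).round(1).tolist())
cv2.imwrite('pics/g6.png',cv2.resize(s[85:160,315:415],(800,600),interpolation=cv2.INTER_CUBIC))"
```

```text
t 19.1 at [516.  250.4 242. ] yaw 91.6 tilt [-0.002  0.001] w 36.3 tool shift mm [ -56.  -563.2   -3.5] rows 13.804259247548158 per [-0.0023 -0.0235 -0.0001]
[[370.4, 136.1], [371.0, 125.2]]
```

View pics/g6.png

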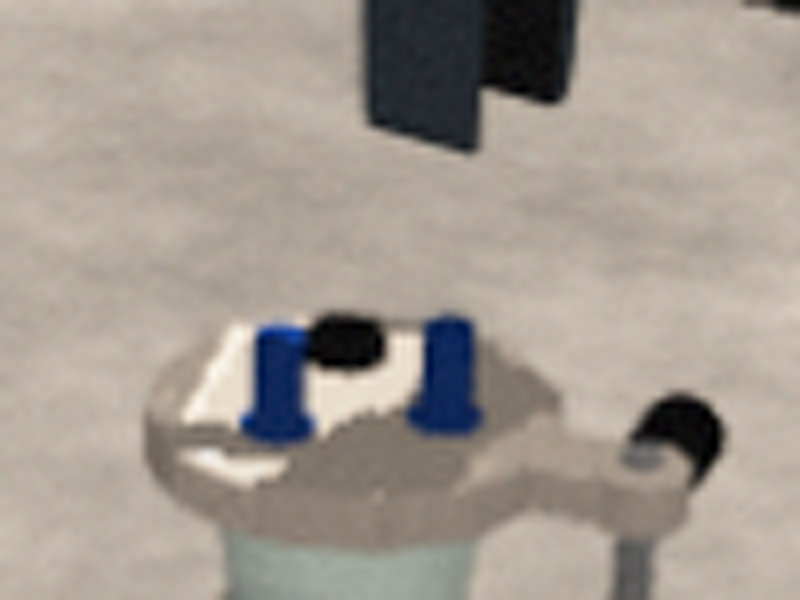

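Both stoppers are home and upright, with flanges at (350,137.5) and (370.6,136.5). Now the electrode.

arm_command(targets=[0,0,0,-0.0035,-0.0352,0,0.1,0,0,0,-0.0035,-0.0352,0,0.1,0,0,0,-0.0035,-0.0352,0,0.1,0,0,0,-0.0035,-0.0352,0,0.1,0,0,0,-0.0035,-0.0352,0,0.1,0,0,0,-0.0035,-0.0352,0,0.1,0,0,0,-0.0035,-0.0352,0,0.1,0,0,0,-0.0035,-0.0352,0,0.1])

```text
time: 19.78
ee_pos: [550.8, -32.2, 239.4]
eef_rot: [-0.014, 1.0, 0.0, -0.001]
force: [-0.2, -0.0, 0.4]
width: 41.5
finger_force: 0.0
```

arm_command(targets=[0,0,0,-0.0035,-0.0352,0,0.1,0,0,0,-0.0035,-0.0352,0,0.1,0,0,0,-0.0035,-0.0352,0,0.1,0,0,0,-0.0035,-0.0352,0,0.1,0,0,0,-0.0035,-0.0352,0,0.1,0,0,0,-0.0035,-0.0352,0,0.1,0,0,0,-0.0035,-0.0352,0,0.1,0,0,0,-0.0035,-0.0352,0,0.1])

```text
time: 20.45
ee_pos: [587.0, -312.6, 239.0]
eef_rot: [-0.014, 1.0, 0.001, -0.001]
force: [0.8, -0.6, 0.7]
width: 40.7
finger_force: 0.0
```

arm_command(targets=[0,0,7,0,0,0,0.1,0,0,7,0,0,0,0.1,0,0,7,0,0,0,0.1,0,0,7,0,0,0,0.1,0,0,7,0,0,0,0.1,0,0,7,0,0,0,0.1,0,0,7,0,0,0,0.1,0,0,7,0,0,0,0.1])

```text
time: 21.12
ee_pos: [587.0, -310.8, 238.9]
eef_rot: [0.46, 0.888, 0.0, -0.002]
force: [-0.6, 0.6, 0.5]
width: 41.0
finger_force: 0.0
```

arm_command(targets=[0,0,7,0,0,0,0.1,0,0,7,0,0,0,0.1,0,0,5,0,0,0,0.1,0,0,0,0,0,0.02,0.1,0,0,0,0,0,0.02,0.1,0,0,0,0,0,0.02,0.1,0,0,0,0,0,0,0.1,0,0,0,0,0,0,0.1])

```text
time: 21.78
ee_pos: [586.7, -310.6, 178.7]
eef_rot: [0.597, 0.802, -0.0, -0.002]
force: [-0.5, -0.7, -0.0]
width: 41.2
finger_force: 0.0
```

```bash
python3 -c "
from h import *
go(588.5,-310.8,122,8)"
```

```text
t 21.8 at [ 586.7 -310.6  178.7] yaw 16.6 tilt [ 0.004 -0.003] w 41.2 tool shift mm [-0.9  1.9 56.7] rows 1.3841318354397387 per [-0.0001  0.0002  0.0071]
```

arm_command(targets=[0,0,0,-0.0005,0.0015,0.012,0.1,0,0,0,0,0,0.015,0.1,0,0,0,0,0,0.015,0.1,0,0,0,0,0,0.01,0.1,0,0,0,0,0,0.002,0.1,0,0,0,0,0,0,0.1,0,0,0,0,0,0,1,0,0,0,0,0,0,1])

```text
time: 22.45
ee_pos: [589.9, -311.6, 128.1]
eef_rot: [0.597, 0.802, 0.0, 0.001]
force: [-0.6, 0.6, 0.4]
width: 30.6
finger_force: 0.0
```

arm_command(targets=[0,0,0,0,0,0,1,0,0,0,0,0,0,1,0,0,0,0,0,0,1,0,0,0,0,0,0,1,0,0,0,0,0,0,1,0,0,0,0,0,0,1])

```text
time: 22.95
ee_pos: [589.4, -311.4, 127.5]
eef_rot: [0.597, 0.802, 0.0, 0.0]
force: [-0.4, -0.3, 3.2]
width: 15.3
finger_force: 30.0
```

```bash
python3 -c "
from h import *
go(588.5,-310.8,330,8)"
```

```text
t 22.9 at [ 589.4 -311.4  127.5] yaw 16.6 tilt [-0.001  0.001] w 15.3 tool shift mm [   0.7   -0.6 -202.5] rows 4.938943035213723 per [ 0.0001 -0.0001 -0.0253]
```

arm_command(targets=[0,0,0,0,0,-0.01,1,0,0,0,0,0,-0.02,1,0,0,0,0,0,-0.03,1,0,0,0,0,0,-0.035,1,0,0,0,0,0,-0.04,1,0,0,0,0,0,-0.035,1,0,0,0,0,0,-0.025,1,0,0,0,0,0,-0.01,1])

```text
time: 23.62
ee_pos: [590.2, -311.6, 337.3]
eef_rot: [0.597, 0.802, 0.001, 0.004]
force: [-0.6, 0.5, -1.4]
width: 15.2
finger_force: 29.9
```

```bash
python3 -c "
from h import *
s=read_state();print(s['force'],s['finger_force'],s['q'])
go(467.5,264.9,330,24)
print([(round(d['p'],2),[round(float(x)) for x in d['extent']]) for d in (get_image('scene') is not None and masks_of('electrode','scene'))][:3])
o=read_state()['ee_pos'];print(proj([o-[0,0,117.5],o+[0,0,26]],get_calibration('scene')).round(1).tolist())"
```

```text
[-0.58154624  0.5043035  -1.36885046] 29.946706295013428 [-5.03158459e-01  4.30798779e-01  1.11100988e+00  2.80538658e-04
  1.59174037e+00 -7.93546720e-01]
t 23.6 at [ 590.2 -311.6  337.3] yaw 16.6 tilt [-0.006  0.006] w 15.2 tool shift mm [587.6  47.5   4.3] rows 14.377664265101451 per [0.0245 0.002  0.0002]
[(0.58, [180, 210, 16, 57])]
[[189.8, 240.9], [171.5, 152.6]]
```

arm_command(targets=[0,0,0,0.012,0.001,0,1,0,0,0,0.024,0.002,0,1,0,0,0,0.0245,0.002,0,1,0,0,0,0.0245,0.002,0,1,0,0,0,0.0245,0.002,0,1,0,0,0,0.0245,0.002,0,1,0,0,0,0.0245,0.002,0,1,0,0,0,0.0245,0.002,0,1])

```text
time: 24.38
ee_pos: [549.3, -129.4, 328.8]
eef_rot: [0.597, 0.802, -0.001, -0.003]
force: [0.2, -0.1, -1.1]
width: 15.6
finger_force: 29.9
```

arm_command(targets=[0,0,0,0.0245,0.002,0,1,0,0,0,0.0245,0.002,0,1,0,0,0,0.0245,0.002,0,1,0,0,0,0.0245,0.002,0,1,0,0,0,0.0245,0.002,0,1,0,0,0,0.0245,0.002,0,1,0,0,0,0.0245,0.002,0,1,0,0,0,0.0245,0.002,0,1])

```text
time: 25.05
ee_pos: [508.1, 62.4, 329.0]
eef_rot: [0.597, 0.802, -0.002, -0.002]
force: [0.2, 0.0, 0.3]
width: 15.0
finger_force: 29.9
```

arm_command(targets=[0,0,0,0.0245,0.002,0,1,0,0,0,0.0245,0.002,0,1,0,0,0,0.0245,0.002,0,1,0,0,0,0.0245,0.002,0,1,0,0,0,0.0245,0.002,0,1,0,0,0,0.0245,0.002,0,1,0,0,0,0.016,0.002,0,1,0,0,0,0.008,0.001,0,1])

```text
time: 25.72
ee_pos: [473.6, 230.7, 329.1]
eef_rot: [0.596, 0.803, -0.002, -0.002]
force: [0.9, -0.0, -1.0]
width: 15.1
finger_force: 29.9
```

```bash
python3 -c "
from h import *
go(467.5,264.9,285.5,4)"
```

```text
t 25.7 at [473.6 230.7 329.1] yaw 16.8 tilt [ 0.    -0.006] w 15.1 tool shift mm [34.5  4.3 43.5] rows 1.358809248883813 per [0.0086 0.0011 0.0109]
```

arm_command(targets=[0,0,0,0.015,0.002,0,1,0,0,0,0.013,0.002,0,1,0,0,0,0.006,0,0,1,0,0,0,0,0,0.01,1,0,0,0,0,0,0.015,1,0,0,0,0,0,0.01,1,0,0,0,0,0,0,1,0,0,0,0,0,0,1])

```text
time: 26.38
ee_pos: [469.7, 261.9, 296.1]
eef_rot: [0.598, 0.802, -0.001, -0.0]
force: [-0.2, -0.2, -0.5]
width: 15.2
finger_force: 29.9
```

```bash
python3 -c "
from h import *
import cv2
go(467.5,264.9,277,4)
s=get_image('scene');t=get_image('top');k=get_calibration('scene');kt=get_calibration('top')
o=read_state()['ee_pos']
print(proj([o-[0,0,117.5],[467.4,264.9,148]],k).round(1).tolist())
f=lambda im,x,y:cv2.resize(im[y:y+100,x:x+66],(396,600),interpolation=cv2.INTER_CUBIC)
cv2.imwrite('pics/g7.png',np.hstack([f(s,320,55),f(t,145,150)]))"
```

```text
t 26.4 at [469.7 261.9 296.1] yaw 16.6 tilt [-0.001 -0.002] w 15.2 tool shift mm [ 3.5 -1.2 19.1] rows 0.4745705705697107 per [ 0.0009 -0.0003  0.0048]
[[358.7, 114.1], [357.9, 125.7]]
```

View pics/g7.png

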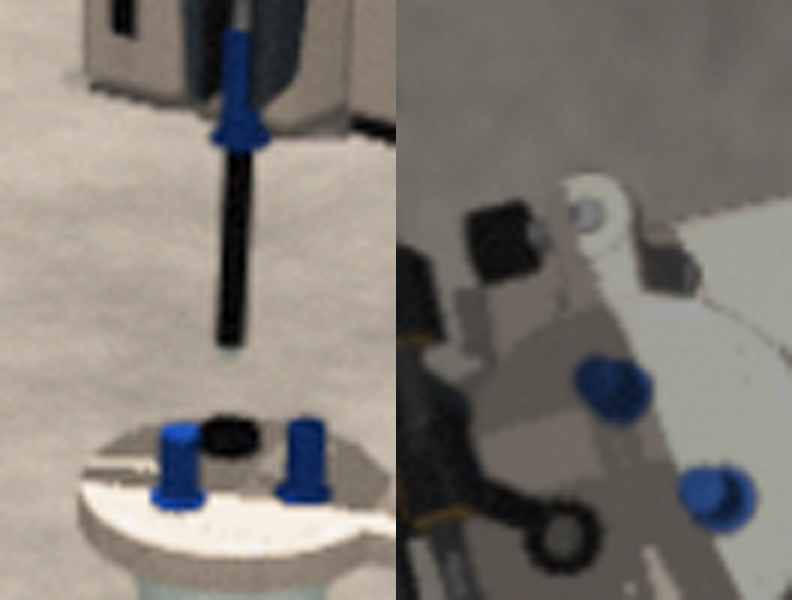

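The bulb tip shows at (358.5,113.3), where it was predicted, above the gland mouth at (358.3,126). It's upright and clear of both stoppers at (350,133) and (371,132). I'll shift 3 mm and lower to about 1 cm above the mouth.

arm_command(targets=[0,0,0,0.001,0,0,1,0,0,0,0.001,-0.001,0,1,0,0,0,0,0,0.004,1,0,0,0,0,0,0.004,1,0,0,0,0,0,0.004,1,0,0,0,0,0,0.004,1,0,0,0,0,0,0,1,0,0,0,0,0,0,1])

```text
time: 27.15
ee_pos: [468.3, 264.2, 280.5]
eef_rot: [0.597, 0.802, -0.0, -0.0]
force: [0.3, -0.2, 0.4]
width: 15.3
finger_force: 29.9
```

arm_command(targets=[0,0,0,0,0,0,1,0,0,0,0,0,0,1,0,0,0,0,0,0,1,0,0,0,0,0,0,1])

```text
time: 27.48
ee_pos: [468.5, 264.3, 281.2]
eef_rot: [0.597, 0.802, 0.0, 0.0]
force: [-0.4, 0.1, -0.1]
width: 15.1
finger_force: 29.9
```

```bash
python3 -c "
from h import *
go(467.4,264.8,276,4)"
```

```text
t 27.5 at [468.5 264.3 281.2] yaw 16.6 tilt [0. 0.] w 15.1 tool shift mm [ 0.8 -1.   5.2] rows 0.12950508129165528 per [ 0.0002 -0.0002  0.0013]
```

arm_command(targets=[0,0,0,0.0005,-0.001,0.002,1,0,0,0,0,0,0.002,1,0,0,0,0,0,0,1,0,0,0,0,0,0,1,0,0,0,0,0,0,1,0,0,0,0,0,0,1,0,0,0,0,0,0,1,0,0,0,0,0,0,1])

```text
time: 28.15
ee_pos: [467.4, 264.5, 277.0]
eef_rot: [0.597, 0.802, 0.0, -0.0]
force: [-0.2, 0.4, -0.8]
width: 15.3
finger_force: 29.9
```

```bash
python3 -c "
from h import *
go(467.4,264.8,276,4)
s=get_image('scene').max(2).astype(int);k=get_calibration('scene')
o=read_state()['ee_pos']
print(proj([o-[0,0,27.5],o-[0,0,117.5],[467.4,264.8,148]],k).round(1).tolist())
for r in range(86,134,2):
    c=np.where(s[r,350:367]<60)[0]+350
    print(r,c.min() if len(c) else '-',c.max() if len(c) else '-',end=' | ')
print(read_state()['force'],np.abs(read_state()['qvel']).max())"
```

```text
t 28.1 at [467.4 264.5 277. ] yaw 16.6 tilt [0. 0.] w 15.3 tool shift mm [0.3 0.1 1. ] rows 0.025410472175246814 per [0.0001 0.     0.0002]
[[359.1, 85.6], [357.9, 121.4], [357.8, 125.7]]
86 - - | 88 358 361 | 90 357 361 | 92 357 361 | 94 357 360 | 96 357 360 | 98 357 360 | 100 357 360 | 102 357 360 | 104 357 360 | 106 357 360 | 108 357 360 | 110 357 360 | 112 356 360 | 114 356 359 | 116 356 359 | 118 356 359 | 120 - - | 122 - - | 124 - - | 126 354 362 | 128 353 362 | 130 354 361 | 132 - - | [-0.32162991 -0.05347155 -1.61857531] 0.001575462584289001
```

```bash
python3 -c "
from bench import *
print(sign_off())"
```

```text
the job is handed in; nothing more can be done
None
```

I've handed the job in: both stoppers sit home in the plain bores and released, and the arm is holding the electrode upright and still, its bulb about 1 cm above the gland by my measurement; the judge's result wasn't shown to me.

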